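# Put the washed breakfast boards away in size order

## Robot

A 6-joint arm with a two-finger parallel gripper is mounted at the origin on a cart in front of the work surface, level with it; the furniture and walls round the work are solid. World frame = base frame: x ahead of the robot, y to its left, z up, the work surface at z = 0. Lengths are in mm, angles in rad, forces in N, time in s.
With the tool pointing down it reaches from about 275 to 750 mm from the base axis. Payload 10.2 kg.
Tool frame: the origin (TCP) lies on the centre line of the jaws, within the pads' length; the fingertips stand 19 mm ahead of it and the grasp point (between the pads) is the TCP; z points along the fingers, y is the line along which they close (so a half turn about z gives the same grasp; the last joint's range is limited). The gripper opens to 85 mm and grips with 20 to 120 N. Pads are 22 mm wide; open, the fingers measure 114 mm over their backs; the gripper's body (76 mm by 85 mm) begins 54 mm behind the grasp point. The pads swing forward as they close: fully open they stand 13 mm farther back than shut.
Start: joints at [-1.518, 0.313, 1.498, -0, 1.331, -0.223], TCP at [142.953, -505.169, 250.294] pointing down, gripper open.
Joint ranges: [-2.94, 2.94], [-0.97, 2.17], [0.19, 2.56], [-1.23, 4.37], [0.02, 3.11], [-2.88, 2.88]. Speed limits (rad/s): [2.39, 2.39, 3.01, 3.14, 3.14, 3.14].

## Interface

Orientations are given as a unit quaternion [w, x, y, z].
In Python, from rig import sense, capture, finish_job, regions_of, mark_of gives the robot as it stands.
- The arm moves only by the tool jog_arm, never from a script. Its argument "series" is text: rows parted by semicolons, each of 7 numbers parted by spaces: the shift along the tool's x, y, z in units of 0.4 m (1.0 is 0.4 m), then the turn, a rotation vector about the tool's x, y, z in units of pi/2 rad (1.0 is pi/2 rad), then the opening, from -1 (shut) to 1 (fully open). A call has 1 to 20 rows; each row is the pose to reach, as a shift and turn from the pose commanded when the call began, along the tool's axes at that moment; what a row does not reach only later rows make up. A row lasts 1/8 s, in which the tool goes at most 62.5 mm and 10.7 degrees, less where a joint would pass 70% of its speed; a pose out of reach is approached as far as the arm can. A call with a number of a shift or a turn outside -1 to 1 is refused whole. A call with a gripper value outside its range is refused whole. The fingers move at their own pace and stop on an object; "grip_force" is the grip in N (left out, the last holds). Time passes only in rows, so rows that repeat a pose let the fingers close. It gives the time, the measured TCP pose, the force, the opening and the grip force at its end, in the units of the state.
- sense(): the state, without advancing time (a new reading comes with each control period).
- capture(name): name is "side" or "top"; returns a dict with "img" (480x640x3 uint8, red, green, blue), "intrinsics" (3x3 intrinsics, pixels), "dist_coeffs" ([k1, k2, p1, p2, k3] as OpenCV has them; the pictures are not rectified), "R" (3x3) and "t" (3): a world point X has camera coordinates R X + t. Camera axes: x right, y down, z forward; pixel columns grow to the right and rows downward; lengths in mm; the calibration is good to about 2 mm. A picture is of the moment at which its call begins. There is no depth.
- finish_job(): hands the job in; it is judged then, once.
Trained networks look in a picture, given as the dict that the camera call returned (one of the last four; its "shot" number tells which), for a name from the list of things; names that differ only in an ending like _2 or _b are one class to them, and where a whole thing is asked for, a point or a joint stands for the part that bears it (a point fixed in the world has none). Each returns a list of dicts, best first, with "confidence" (0 to 1); they miss things now and then, are a little off and sometimes report something else, mostly with a low value. They report only what shows in the picture. A call takes as long as a camera call.
- regions_of(label, picture): "region" (480x640 bool, what is visible of it) and "point" ([row, column] in pixels, amid what is visible of it).
- mark_of(label, picture): "point" ([row, column] in pixels: a listed point, or the origin of a listed thing).
The state is a dict: "time_s": time; "joints": joint angles; "dq": joint speeds; "tau": joint torques, N m; "eef_pos": TCP position; "ee_rot": TCP orientation; "force": force on the tool from outside, world axes, zero at the start; "wrist_torque": the same for the moment, N m; "grip_width": opening from 0.0 (shut) to 1.0 (fully open); "grip_force": force on a finger pad.
Only numpy, scipy, OpenCV 4.12 (cv2) and the standard library are available. Lean on these libraries where they do the work, as an engineer would, in place of code of your own. Each camera call takes 0.05 s, during which the arm holds its last target. There are 200 camera calls.

## Task

The four washed breakfast boards stand mixed up in the white dish drainer. Put them away upright in the wooden board stand, one to a slot and roughly centred, in order of size with the smallest in the front slot nearest the robot and the largest in the back slot. Never lay a board down or let one fall onto the worktop, and leave the timer, mug and pepper mill where they stand.

Things in the scene. Friction and masses are not known exactly. Their poses are not given: they have to be found in the camera images.
- board_small: the smallest of four plain beech breakfast boards, 130 mm long, 100 mm high as it stands on its long edge, 12 mm thick, flat faces, with a small hanging hole in one top corner. Origin: middle of the underside of the edge it stands on; x across its thickness, y along its length, z up.
- board_medium: the second smallest of four plain beech breakfast boards, 160 mm long, 112 mm high as it stands on its long edge, 12 mm thick, flat faces, with a small hanging hole in one top corner. Origin: middle of the underside of the edge it stands on; x across its thickness, y along its length, z up.
- board_large: the second largest of four plain beech breakfast boards, 190 mm long, 124 mm high as it stands on its long edge, 12 mm thick, flat faces, with a small hanging hole in one top corner. Origin: middle of the underside of the edge it stands on; x across its thickness, y along its length, z up.
- board_largest: the largest of four plain beech breakfast boards, 220 mm long, 136 mm high as it stands on its long edge, 12 mm thick, flat faces, with a small hanging hole in one top corner. Origin: middle of the underside of the edge it stands on; x across its thickness, y along its length, z up.
- board_stand: empty brown wooden stand with steel wire dividers, 236x130x82 mm, fixed. Origin: centre of its underside, on the worktop; x away from the robot, yaw within 0.2. Slot centres at x -75 (front), -25, 25, 75 mm (back), y 0. A board stands in a slot, length along y, on two rails with tops at z 22 mm; wire hoops between slots reach z 82, 80 mm long in y; slot gap 32 mm at the top, 20 at the bottom.
- drainer: dish drainer: white wire rack in a low grey tray, 250x190x82 mm, fixed; the boards start in it, one in each slot, in any order. Same slots, rails and origin as the stand; yaw within 0.2. Stand and drainer may swap sides.
- timer: bystander: round red and white kitchen timer, 63 mm across and 46 mm high, standing between the stand and the drainer. Origin: centre of its underside.
- mug: bystander: white mug, 81 mm across, 116 mm with its handle, 94 mm high, behind the racks. Origin: middle of its underside, handle included.
- pepper_mill: bystander: wooden pepper mill, 58 mm across and 170 mm high, behind the racks. Origin: centre of its underside.

How it is judged (in metres and radians):
At the end, for the whole second after the job is handed in: The boards stand at rest on the stand's rails, smallest in slot 1 (front) to largest in slot 4 (back): each within 12 mm of its slot's centre in x and 20 mm in y, underside 15 to 30 mm above the worktop, leaning under 0.3 rad, length within 0.25 rad of the stand's y (x of board_small in the frame of board_stand between -0.087 and -0.063 m and y of board_small in the frame of board_stand between -0.02 and 0.02 m and z of board_small in the frame of board_stand between 0.015 and 0.03 m and angle between each of board_small, board_medium, board_large, board_largest's own z axis and vertical below 0.3 rad and angle between the y axis of each of board_small, board_medium, board_large, board_largest and the y axis of board_stand, either way round below 0.25 rad and linear speed of each of board_small, board_medium, board_large, board_largest below 0.02 m/s and angular speed of each of board_small, board_medium, board_large, board_largest below 0.2 rad/s and x of board_medium in the frame of board_stand between -0.037 and -0.013 m and y of board_medium in the frame of board_stand between -0.02 and 0.02 m and z of board_medium in the frame of board_stand between 0.015 and 0.03 m and x of board_large in the frame of board_stand between 0.013 and 0.037 m and y of board_large in the frame of board_stand between -0.02 and 0.02 m and z of board_large in the frame of board_stand between 0.015 and 0.03 m and x of board_largest in the frame of board_stand between 0.063 and 0.087 m and y of board_largest in the frame of board_stand between -0.02 and 0.02 m and z of board_largest in the frame of board_stand between 0.015 and 0.03 m); the robot touches nothing.
It fails at once if the kitchen timer is shifted by more than 30 mm or knocked over (distance of timer from where it was at the start of the episode above 0.03 m or angle between timer's own z axis and vertical above 0.4 rad).
It fails at once if the mug is shifted by more than 30 mm or knocked over (distance of mug from where it was at the start of the episode above 0.03 m or angle between mug's own z axis and vertical above 0.4 rad).
It fails at once if the pepper mill is shifted by more than 30 mm or knocked over (distance of pepper_mill from where it was at the start of the episode above 0.03 m or angle between pepper_mill's own z axis and vertical above 0.4 rad).
It fails at once if a board is laid down or falls onto the worktop (angle between any of board_small, board_medium, board_large, board_largest's own z axis and vertical above 1 rad or height (world z) of any of board_small, board_medium, board_large, board_largest below 0.01 m).
It also fails if it takes over 112 s, if anything falls off the work surface, if the arm or the gripper's body presses on something with over 40 N, if the wrist force passes 120 N, or if a joint passes its speed limit or range.

## Working session

There is one attempt and no reset: what is moved stays moved. The work goes in short steps, Python scripts to look and compute and a tool call to move; the robot and the scene stay as the last step left them, time stands still between calls to the robot, and variables do not carry over. Pictures are saved under pics/ and viewed, at most 14 in all, crops included, and the job is handed in when it is done.

Besides the shell and the picture viewer there is one more tool, called after "Request:" as name(argument=value, ...) on one line, values as JSON. jog_arm: Moves the arm, as the interface text tells. Shifts and turns lie within -1 to 1; 1 stands for 0.4 m of shift or pi/2 rad of turn. Its arguments: {"type":"object","properties":{"series":{"type":"string"},"grip_force":{"type":"number"}},"required":["series"]}

```bash
mkdir -p pics; ls
cat > h.py <<'E'
import numpy as np, cv2, pickle
from rig import sense, capture, finish_job, regions_of, mark_of
N=["board_small","board_medium","board_large","board_largest","board_stand","drainer","timer","mug","pepper_mill"]
def proj(c,P):
    P=np.asarray(P,float).reshape(-1,3)
    return cv2.projectPoints(P,cv2.Rodrigues(np.array(c["R"],float))[0],np.array(c["t"],float),np.array(c["intrinsics"],float),np.array(c["dist_coeffs"],float))[0][:,0]
def ray(c,uv):
    n=cv2.undistortPoints(np.array(uv,float).reshape(-1,1,2),np.array(c["intrinsics"],float),np.array(c["dist_coeffs"],float))[:,0]
    R=np.array(c["R"]);o=-R.T@np.array(c["t"]);d=np.c_[n,np.ones(len(n))]@R
    return o,d
def atz(c,uv,z):
    o,d=ray(c,uv); return o+d*((z-o[2])/d[:,2])[:,None]
def tri(c1,p1,c2,p2):
    o1,d1=ray(c1,p1);o2,d2=ray(c2,p2);d1=d1[0];d2=d2[0]
    s=np.linalg.lstsq(np.c_[d1,-d2],o2-o1,rcond=None)[0];a=o1+s[0]*d1;b=o2+s[1]*d2
    return (a+b)/2,np.linalg.norm(a-b)
E
python3 - <<'E'
from h import *
cs={k:capture(k) for k in("top","side")}
for k,c in cs.items():
    cv2.imwrite(f"pics/{k}0.png",c["img"][:,:,::-1]); print(k,(-np.array(c["R"]).T@c["t"]).round())
D={}
for n in N:
    o=[]
    for k,c in cs.items():
        r=regions_of(n,c); m=mark_of(n,c)
        D[n,k]=(r,m)
        o.append((k,[(x["point"],round(x["confidence"],2),int(x["region"].sum())) for x in r[:2]],[(np.round(x["point"]),round(x["confidence"],2)) for x in m[:2]]))
    print(n,*o)
    a,b=D[n,"top"][1],D[n,"side"][1]
    if a and b: print("   tri",tri(cs["top"],a[0]["point"][::-1],cs["side"],b[0]["point"][::-1]))
pickle.dump((cs,D),open("d0.pkl","wb"))
E
```

```text
pics
top [531. -45. 891.]
side [ 622. -861.  459.]
board_small ('top', [([224.6, 438.1], 0.76, 1044), ([280.3, 207.7], 0.46, 4190)], [(array([228., 429.]), 0.65)]) ('side', [([291.9, 331.1], 0.71, 1020)], [(array([320., 331.]), 0.6), (array([270., 301.]), 0.5)])
   tri (array([ 615.67755532, -237.44669169,   25.02608191]), np.float64(6.2156490506797635))
board_medium ('top', [([313.3, 440.8], 0.62, 1206)], [(array([312., 431.]), 0.64)]) ('side', [([291.6, 233.5], 0.55, 2417), ([218.3, 301.4], 0.32, 2547)], [(array([323., 238.]), 0.73)])
   tri (array([ 467.61547382, -237.97037748,   17.4928325 ]), np.float64(2.5043666065141745))
board_large ('top', [([257.7, 442.5], 0.78, 1291), ([270.9, 426.1], 0.41, 10675)], [(array([258., 430.]), 0.85)]) ('side', [], [(array([322., 302.]), 0.79)])
   tri (array([ 565.53695621, -238.33442612,   19.47232918]), np.float64(3.4613387803629414))
board_largest ('top', [([285.2, 446.1], 0.97, 1075)], [(array([283., 432.]), 0.89)]) ('side', [([292.4, 261.1], 0.64, 3779)], [])
board_stand ('top', [([280.1, 210.3], 0.88, 4457)], [(array([277., 213.]), 0.67),
[... 521 characters left out ...]
, [([262.1, 289.6], 0.6, 206), ([292.2, 331.0], 0.29, 1056)], [(array([272., 298.]), 0.85)])
   tri (array([ 5.47666438e+02, -4.67320371e+01,  2.50712446e-01]), np.float64(1.1086580240402981))
mug ('top', [([129.9, 334.8], 0.88, 2349)], [(array([145., 328.]), 0.73)]) ('side', [([251.4, 422.8], 0.7, 2416)], [(array([273., 422.]), 0.9)])
   tri (array([781.55390839, -52.72692339,   3.29534494]), np.float64(2.6746918115545433))
pepper_mill ('top', [([137.4, 228.0], 0.63, 1428)], [(array([147., 238.]), 0.9), (array([270., 427.]), 0.27)]) ('side', [([196.5, 413.3], 0.78, 1477)], [(array([233., 412.]), 0.7)])
   tri (array([782.02397487, 119.1488441 ,   5.29696626]), np.float64(6.179337326651902))
```

```bash
ls pics
```

```text
side0.png
top0.png
```

View pics/top0.png

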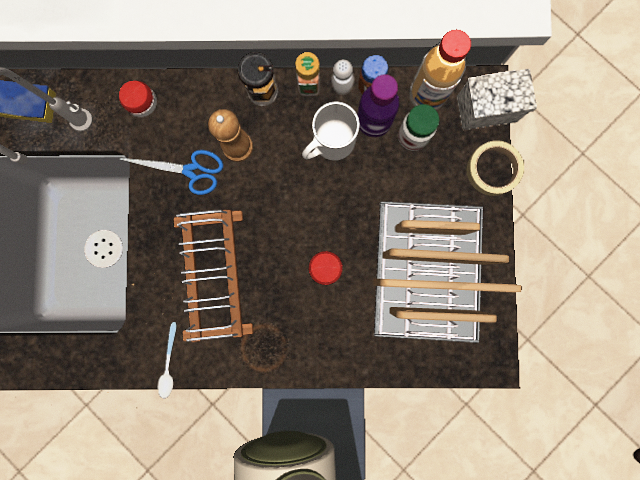

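View pics/side0.png

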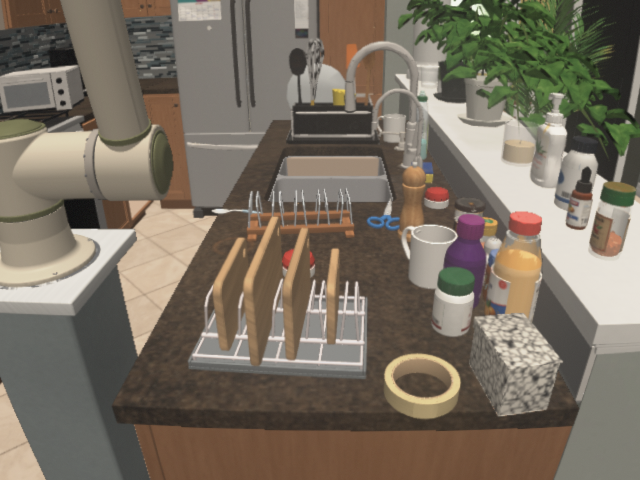

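Top view: stand at left (cols 175–250, rows 210–340), drainer at right (cols 377–482, rows 203–340). Boards from the front run medium (row 316), largest (286), large (256), small (226). The side view shows the same order. I'll zoom in to measure precisely.

Run:
```python
from h import *
cs,D=pickle.load(open("d0.pkl","rb"))
im=cs["top"]["img"][:,:,::-1]
a=cv2.resize(im[203:347,168:258],None,fx=4,fy=4,interpolation=cv2.INTER_CUBIC)
cv2.imwrite("pics/c1.png",a)
b=cv2.resize(im[198:346,370:528],None,fx=4,fy=4,interpolation=cv2.INTER_CUBIC)
cv2.imwrite("pics/c2.png",b)
```

```text
(no output)
```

View pics/c1.png

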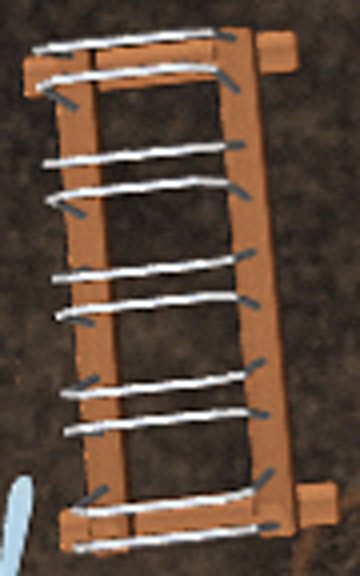

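View pics/c2.png

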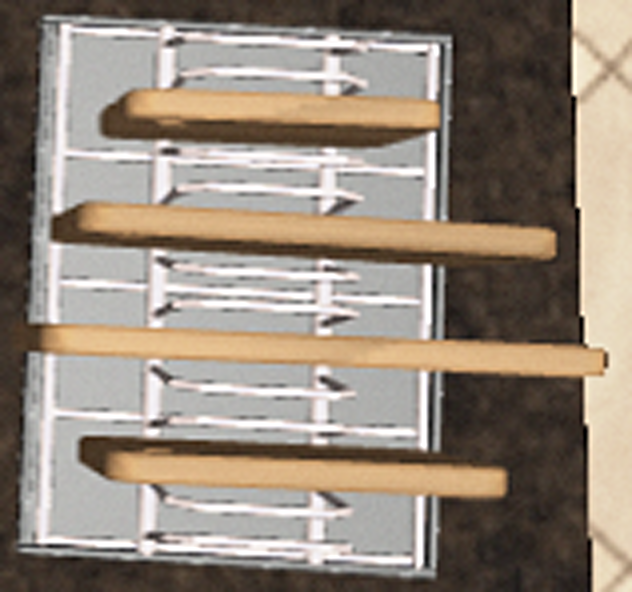

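```bash
cat > m.py <<'E'
from h import *
from scipy.optimize import least_squares
from scipy.spatial.transform import Rotation as Ro
cs,D=pickle.load(open("d0.pkl","rb")); c=cs["top"]
f=lambda P,o:(np.array(P,float)+.5)/4-.5+np.array(o)
L=f([(35,50),(40,88),(46,163),(50,200),(54,279),(60,317),(65,394),(68,431),(75,512),(77,549)],(168,203))
R=f([(217,35),(217,70),(227,146),(228,184),(238,260),(240,297),(247,374),(250,411),(255,492),(260,528)],(168,203))
off=np.array([s*9+d for d in(100,50,0,-50,-100) for s in(1,-1)],float)
def mod(p,yo,z): 
    x,y,a=p[:3]; return np.c_[x+off*np.cos(a)-yo*np.sin(a),y+off*np.sin(a)+yo*np.cos(a),0*off+z]
def res(p): return np.r_[(proj(c,mod(p,p[4],p[3]))-L),(proj(c,mod(p,-p[4],p[3]))-R)].ravel()
s=least_squares(res,[535,165,.1,82,40],loss="soft_l1");print("stand x y yaw z halflen",s.x.round(3),np.abs(res(s.x)).max(), np.sqrt((res(s.x)**2).mean()))
s2=least_squares(lambda p:res([*p[:3],82,p[3]]),[535,165,.1,40],loss="soft_l1");print("z=82",s2.x.round(3))
q=s2.x
B={"board_small":((125,106),(440,115)),"board_large":((75,218),(556,244)),"board_largest":((40,338),(607,362)),"board_medium":((105,466),(507,482))}
H=dict(board_small=(100,130),board_medium=(112,160),board_large=(124,190),board_largest=(136,220))
for n,p in B.items():
    w=atz(c,f(p,(370,198)),22+H[n][0]); d=w[0]-w[1]
    print(n,w.mean(0).round(1),"len",np.linalg.norm(d).round(1),H[n][1],"yaw",round(np.arctan2(-d[0],d[1]),3), "z from len",)
for off_,nm in(((-75),"s1"),(-25,"s2"),(25,"s3"),(75,"s4")): print(nm,(q[0]+off_*np.cos(q[2])).round(1),(q[1]+off_*np.sin(q[2])).round(1))
# beam ends at z~8
w=atz(c,f([(24,77),(298,52),(61,532),(338,503)],(168,203)),12);print(w.round(),w.mean(0))
E
python3 m.py
python3 - <<'E'
from h import *
from scipy.spatial.transform import Rotation as Ro
cs,D=pickle.load(open("d0.pkl","rb"))
s=sense();print(s["eef_pos"],s["ee_rot"],s["grip_width"]);print(Ro.from_quat(np.roll(s["ee_rot"],-1)).as_matrix().round(3))
im=cs["side"]["img"][:,:,::-1];cv2.imwrite("pics/s1.png",cv2.resize(im[180:380,190:380],None,fx=3,fy=3,interpolation=cv2.INTER_CUBIC))
E
```

```text
stand x y yaw z halflen [5.36197e+02 1.63914e+02 1.00000e-01 6.67820e+01 3.95000e+01] 0.9859005741196825 0.47217258663336825
z=82 [5.36056e+02 1.60066e+02 1.00000e-01 3.87710e+01]
board_small [ 614.  -233.7  122. ] len 127.5 130 yaw -0.035 z from len
board_large [ 563.9 -239.3  146. ] len 187.5 190 yaw -0.059 z from len
board_largest [ 517.7 -237.8  158. ] len 216.2 220 yaw -0.046 z from len
board_medium [ 468.6 -236.2  134. ] len 157.5 160 yaw -0.042 z from len
s1 461.4 152.6
s2 511.2 157.6
s3 560.9 162.6
s4 610.7 167.5
[[635. 237.  12.]
 [646. 109.  12.]
 [425. 216.  12.]
 [437.  89.  12.]] [535.98601625 162.54965924  12.        ]
[ 142.95748829 -505.17589375  250.30915709] [2.76176593e-06 9.90506003e-01 1.37469481e-01 9.19095189e-07] 0.9982395986841999
[[ 0.962  0.272  0.   ]
 [ 0.272 -0.962 -0.   ]
 [ 0.     0.    -1.   ]]
```

View pics/s1.png

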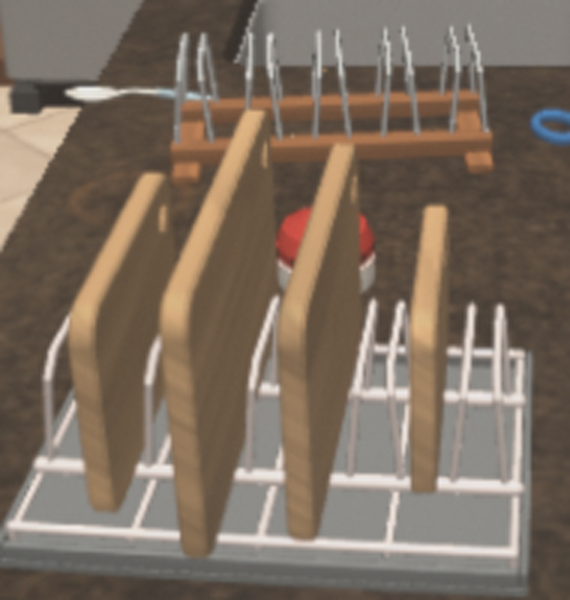

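Run:
```python
exec(open("m.py").read().split("s=least")[0])
k=dict(x_scale=[10,10,.05,10,5],loss="soft_l1")
s=least_squares(res,[535,165,.1,82,40],**k);print("free",s.x.round(3),np.sqrt((res(s.x)**2).mean()))
k["x_scale"]=[10,10,.05,5]
s=least_squares(lambda p:res([*p[:3],82,p[3]]),[535,165,.1,40],**k);q=s.x;print("z82",q.round(3),np.sqrt((s.fun**2).mean()))
for o in(-75,-25,25,75): print((q[0]+o*np.cos(q[2])).round(1),(q[1]+o*np.sin(q[2])).round(1))
g=lambda p:(np.array(p,float)+.5)/3-.5+np.array((190,180))
for n,t,sd in(("small",(440,115),(430,318)),("large",(556,244),(293,308)),("largest",(607,362),(176,304)),("medium",(507,482),(83,317))):
    print(n,tri(c,f([t],(370,198)),cs["side"],g([sd])))
# drainer fit from frame: side-view hoops of stand tops
P=mod([q[0],q[1],q[2]],-q[3],82);print(((proj(cs["side"],P)-np.array((190,180))+.5)*3-.5).round())
```

```text
free [5.36197e+02 1.63914e+02 1.00000e-01 6.67820e+01 3.95000e+01] 0.47217258647826127
z82 [5.36056e+02 1.60066e+02 1.00000e-01 3.87710e+01] 0.718784919701443
461.4 152.6
511.2 157.6
560.9 162.6
610.7 167.5
small (array([ 613.95617685, -297.7506521 ,  120.78707768]), np.float64(4.072005517626915))
large (array([ 559.01950041, -332.64240919,  146.29233585]), np.float64(1.4280364188874703))
largest (array([ 513.31472637, -346.49782138,  155.93776521]), np.float64(1.318761739266544))
medium (array([ 465.68503036, -315.80885712,  130.9334602 ]), np.float64(1.3256075302260155))
[[482.  54.]
 [456.  55.]
 [412.  56.]
 [386.  57.]
 [341.  59.]
 [316.  60.]
 [271.  61.]
 [245.  62.]
 [200.  64.]
 [174.  65.]]
```

Request:
jog_arm(series="0.3 -0.13 -0.1 0 0 -0.25 -0.15;0.5 -0.22 -0.1 0 0 -0.42 -0.15;0.75 -0.33 -0.1 0 0 -0.6 -0.15;0.965 -0.423 -0.1 0 0 -0.796 -0.15;0.965 -0.423 -0.1 0 0 -0.796 -0.15;0.965 -0.423 -0.1 0 0 -0.796 -0.15;0.965 -0.423 -0.1 0 0 -0.796 -0.15;0.965 -0.423 -0.1 0 0 -0.796 -0.15;0.965 -0.423 -0.1 0 0 -0.796 -0.15;0.965 -0.423 -0.1 0 0 -0.796 -0.15;0.965 -0.423 -0.1 0 0 -0.796 -0.15", grip_force=40)

```text
time_s: 3.28
eef_pos: [467.7, -238.0, 290.4]
ee_rot: [0.0, 0.723, 0.69, -0.0]
force: [0.2, 0.0, -1.2]
grip_width: 0.424
grip_force: 0.0
```

```bash
cat >> h.py <<'E'
from scipy.spatial.transform import Rotation as Ro
def st():
    s=sense();R=Ro.from_quat(np.roll(s["ee_rot"],-1)).as_matrix()
    psi=np.arctan2(R[1,0],R[0,0]);print("t",s["time_s"],"pos",np.round(s["eef_pos"],1),"psi",psi.round(3),"tilt",R[2,2].round(4),"F",np.round(s["force"],1),"w",round(s["grip_width"]*85,1),"gf",s["grip_force"]);return s,R,psi
def go(*targets):
    "x y z a(board yaw): units from the present pose"
    s,R,psi=st()
    for x,y,z,a in targets: print((x,y,z,a),"->",(R.T@(np.array([x,y,z])-s["eef_pos"])/400).round(3),"turn",round(-(np.pi/2+a-psi)/(np.pi/2),3))
E
python3 - <<'E'
from h import *
go((468.5,-237,160,-.045),(468.5,-237,120,-.045),(468.5,-237,300,-.045))
c=capture("top");cv2.imwrite("pics/t1.png",c["img"][:,:,::-1])
c=capture("side");cv2.imwrite("pics/t1s.png",c["img"][:,:,::-1])
E
```

```text
t 3.275 pos [ 467.7 -238.   290.4] psi 1.524 tilt -1.0 F [ 0.2  0.  -1.2] w 36.1 gf 0.0
(468.5, -237, 160, -0.045) -> [0.003 0.002 0.326] turn -0.001
(468.5, -237, 120, -0.045) -> [0.003 0.002 0.426] turn -0.001
(468.5, -237, 300, -0.045) -> [ 0.003  0.002 -0.024] turn -0.001
```

Request:
jog_arm(series="0.003 0.002 0.12 0 0 0 -0.15;0.003 0.002 0.24 0 0 0 -0.15;0.003 0.002 0.32 0 0 0 -0.15;0.003 0.002 0.37 0 0 0 -0.15;0.003 0.002 0.4 0 0 0 -0.15;0.003 0.002 0.424 0 0 0 -0.15;0.003 0.002 0.424 0 0 0 -0.15;0.003 0.002 0.424 0 0 0 -0.6;0.003 0.002 0.424 0 0 0 -0.9;0.003 0.002 0.424 0 0 0 -1;0.003 0.002 0.424 0 0 0 -1;0.003 0.002 0.424 0 0 0 -1", grip_force=45)

```text
time_s: 4.88
eef_pos: [471.1, -238.8, 126.9]
ee_rot: [0.006, 0.723, 0.691, -0.0]
force: [-8.2, 0.2, 44.5]
grip_width: 0.137
grip_force: 44.2
```

Run:
```python
from h import *
go((468,-237,300,-.045),(480,-40,300,.03),(511,159,300,.1))
c=capture("side");cv2.imwrite("pics/t2s.png",c["img"][150:400,120:440,::-1])
```

```text
t 4.875 pos [ 471.1 -238.8  126.9] psi 1.526 tilt -0.9999 F [-8.2  0.2 44.5] w 11.7 gf 44.227979918941855
(468, -237, 300, -0.045) -> [ 0.001 -0.005 -0.433] turn 0.0
(480, -40, 300, 0.03) -> [ 0.494  0.004 -0.437] turn -0.047
(511, 159, 300, 0.1) -> [ 0.994  0.059 -0.44 ] turn -0.092
```

View pics/t2s.png

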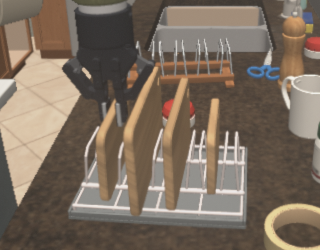

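Request:
jog_arm(series="0 0 -0.02 0 0 0 -1;0 0 -0.05 0 0 0 -1;0 0 -0.1 0 0 0 -1;0 0 -0.18 0 0 0 -1;0 0 -0.27 0 0 0 -1;0 0 -0.36 0 0 0 -1;0 0 -0.42 0 0 0 -1;0 0 -0.45 0 0 0 -1;0 0 -0.45 0 0 0 -1")

```text
time_s: 6.05
eef_pos: [469.2, -236.1, 300.7]
ee_rot: [0.0, 0.723, 0.691, 0.0]
force: [0.7, -0.1, -2.4]
grip_width: 0.131
grip_force: 45.8
```

Run:
```python
from h import *
go((480,-40,300,.03),(511,159,300,.1))
a=capture("side")["img"][100:400,120:440,::-1];b=capture("top")["img"][180:480,250:570,::-1]
cv2.imwrite("pics/t3.png",np.hstack([a,b]))
```

```text
t 6.05 pos [ 469.2 -236.1  300.7] psi 1.526 tilt -1.0 F [ 0.7 -0.1 -2.4] w 11.1 gf 45.81830084323883
(480, -40, 300, 0.03) -> [0.491 0.005 0.002] turn -0.048
(511, 159, 300, 0.1) -> [0.991 0.06  0.002] turn -0.092
```

View pics/t3.png

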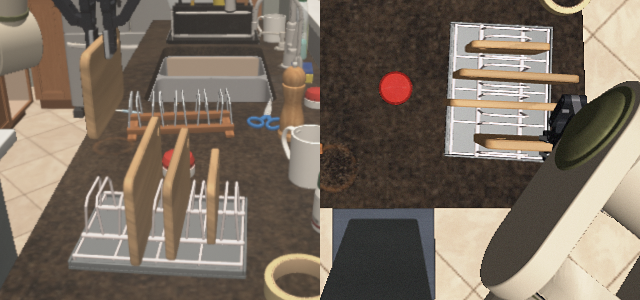

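Request:
jog_arm(series="0.05 0 0 0 0 0 -1;0.13 0.005 0 0 0 -0.01 -1;0.22 0.01 0 0 0 -0.02 -1;0.32 0.015 0 0 0 -0.03 -1;0.42 0.02 0 0 0 -0.04 -1;0.52 0.03 0 0 0 -0.05 -1;0.62 0.04 0 0 0 -0.06 -1;0.72 0.05 0 0 0 -0.07 -1;0.81 0.055 0 0 0 -0.08 -1;0.89 0.06 0 0 0 -0.092 -1;0.95 0.06 0 0 0 -0.092 -1;0.98 0.06 0 0 0 -0.092 -1;0.991 0.06 0 0 0 -0.092 -1;0.991 0.06 0.1 0 0 -0.092 -1;0.991 0.06 0.18 0 0 -0.092 -1;0.991 0.06 0.22 0 0 -0.092 -1;0.991 0.06 0.22 0 0 -0.092 -1")

```text
time_s: 8.28
eef_pos: [510.4, 158.3, 211.8]
ee_rot: [-0.001, 0.671, 0.741, -0.001]
force: [0.4, 0.4, -1.7]
grip_width: 0.132
grip_force: 45.5
```

Run:
```python
from h import *
go((511,159,127,.1),(511,159,132,.1))
t=capture("top");s=capture("side")
for n in("board_medium",):
    for c in(t,s):print([(x["point"],x["confidence"]) for x in mark_of(n,c)],proj(c,[511.2,159,95]))
a=s["img"][100:300,200:400,::-1];b=t["img"][190:390,120:320,::-1]
cv2.imwrite("pics/t4.png",cv2.resize(np.hstack([a,b]),None,fx=2,fy=2))
```

```text
t 8.275 pos [510.4 158.3 211.8] psi 1.67 tilt -1.0 F [ 0.4  0.4 -1.7] w 11.2 gf 45.50795316696167
(511, 159, 127, 0.1) -> [0.002 0.002 0.212] turn -0.001
(511, 159, 132, 0.1) -> [0.002 0.002 0.2  ] turn -0.001
[([290.9, 200.0], 0.74), ([257.8, 428.6], 0.68)] [[202.94496524 289.42413527]]
[([182.3, 289.9], 0.61), ([337.0, 286.4], 0.52)] [[287.16758843 187.64399066]]
```

View pics/t4.png

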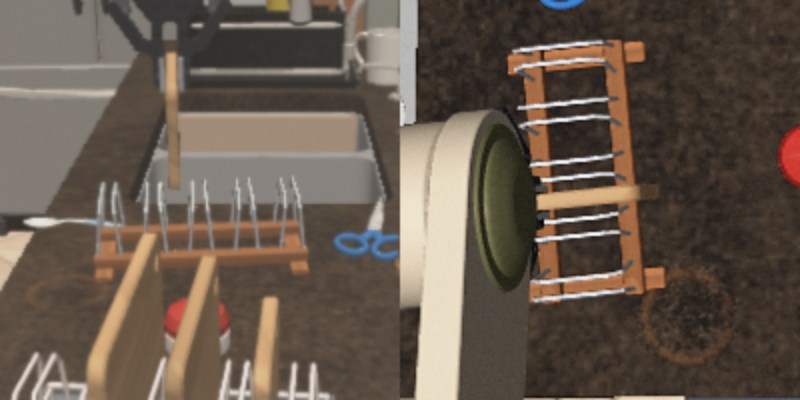

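Request:
jog_arm(series="0.002 0.002 0.06 0 0 0 -1;0.002 0.002 0.12 0 0 0 -1;0.002 0.002 0.16 0 0 0 -1;0.002 0.002 0.19 0 0 0 -1;0.002 0.002 0.205 0 0 0 -1;0.002 0.002 0.21 0 0 0 -1;0.002 0.002 0.21 0 0 0 -1")

```text
time_s: 9.35
eef_pos: [511.7, 159.7, 129.1]
ee_rot: [0.0, 0.671, 0.742, 0.0]
force: [-0.1, -0.0, -2.3]
grip_width: 0.129
grip_force: 45.6
```

Request:
jog_arm(series="0 0 0.008 0 0 0 -1;0 0 0.012 0 0 0 -1;0 0 0.012 0 0 0 -1")

```text
time_s: 9.72
eef_pos: [512.6, 160.5, 127.3]
ee_rot: [0.001, 0.671, 0.742, 0.002]
force: [-7.1, 4.3, 24.8]
grip_width: 0.133
grip_force: 49.9
```

Request:
jog_arm(series="0 0 -0.006 0 0 0 -1;0 0 -0.006 0 0 0 -0.5;0 0 -0.006 0 0 0 -0.15;0 0 -0.006 0 0 0 -0.15;0 0 -0.03 0 0 0 -0.15;0 0 -0.1 0 0 0 -0.15;0 0 -0.22 0 0 0 -0.15;0 0 -0.34 0 0 0 -0.15;0 0 -0.44 0 0 0 -0.15;0 0 -0.44 0 0 0 -0.15;0 0 -0.44 0 0 0 -0.15")

```text
time_s: 11.1
eef_pos: [511.2, 159.7, 299.3]
ee_rot: [-0.0, 0.671, 0.741, -0.0]
force: [-0.5, -0.2, 0.5]
grip_width: 0.423
grip_force: 0.0
```

Run:
```python
from h import *
go((517,-237.5,300,-.046),(517,-237.5,190,-.046),(517,-237.5,151,-.046))
t=capture("top");s=capture("side")
for n in N[:4]: 
  for c in(t,s):print(n,[(np.round(x["point"]),round(x["confidence"],2)) for x in mark_of(n,c)])
a=s["img"][100:300,200:400,::-1];b=t["img"][190:390,120:320,::-1]
cv2.imwrite("pics/t5.png",cv2.resize(np.hstack([a,b]),None,fx=2,fy=2))
```

```text
t 11.1 pos [511.2 159.7 299.3] psi 1.671 tilt -1.0 F [-0.5 -0.2  0.5] w 36.0 gf 0.0
(517, -237.5, 300, -0.046) -> [-0.989 -0.085 -0.002] turn 0.093
(517, -237.5, 190, -0.046) -> [-0.989 -0.084  0.273] turn 0.093
(517, -237.5, 151, -0.046) -> [-0.99  -0.084  0.371] turn 0.093
board_small [(array([230., 430.]), 0.76)]
board_small [(array([317., 330.]), 0.82)]
board_medium [(array([286., 211.]), 0.85)]
board_medium [(array([219., 289.]), 0.6)]
board_large [(array([257., 432.]), 0.86)]
board_large [(array([321., 302.]), 0.94)]
board_largest [(array([284., 433.]), 0.7)]
board_largest [(array([325., 268.]), 0.72)]
```

View pics/t5.png

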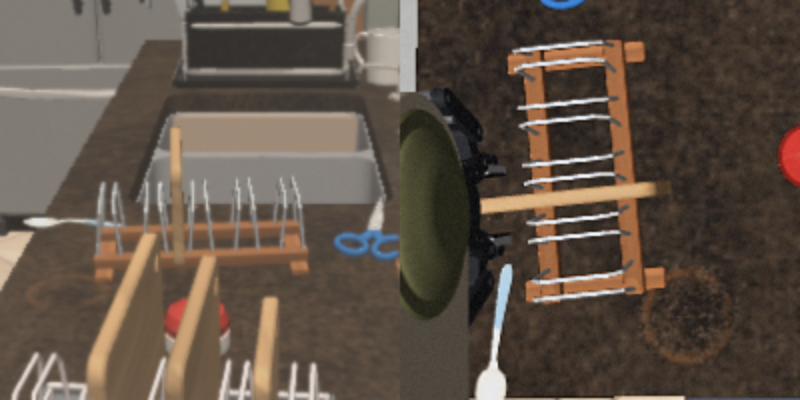

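Request:
jog_arm(series="-0.13 -0.01 0 0 0 0.02 -0.15;-0.28 -0.02 0 0 0 0.04 -0.15;-0.43 -0.04 0 0 0 0.06 -0.15;-0.58 -0.05 0 0 0 0.08 -0.15;-0.73 -0.06 0 0 0 0.093 -0.15;-0.88 -0.075 0 0 0 0.093 -0.15;-0.96 -0.084 0 0 0 0.093 -0.15;-0.989 -0.084 0 0 0 0.093 -0.15;-0.989 -0.084 0 0 0 0.093 -0.15;-0.989 -0.084 0.12 0 0 0.093 -0.15;-0.989 -0.084 0.22 0 0 0.093 -0.15;-0.989 -0.084 0.26 0 0 0.093 -0.15;-0.989 -0.084 0.26 0 0 0.093 -0.15")

```text
time_s: 13.22
eef_pos: [517.8, -236.5, 196.1]
ee_rot: [-0.0, 0.723, 0.691, 0.0]
force: [-0.7, 0.3, 0.0]
grip_width: 0.426
grip_force: 0.0
```

Run:
```python
from h import *
go((517,-237.5,150,-.046),(517,-237.5,155,-.046))
```

```text
t 13.225 pos [ 517.8 -236.5  196.1] psi 1.526 tilt -1.0 F [-0.7  0.3  0. ] w 36.2 gf 0.0
(517, -237.5, 150, -0.046) -> [-0.003 -0.002  0.115] turn 0.0
(517, -237.5, 155, -0.046) -> [-0.003 -0.002  0.103] turn 0.0
```

Request:
jog_arm(series="-0.002 -0.002 0.05 0 0 0 -0.15;-0.002 -0.002 0.09 0 0 0 -0.15;-0.002 -0.002 0.115 0 0 0 -0.15;-0.002 -0.002 0.115 0 0 0 -0.15")

```text
time_s: 13.72
eef_pos: [516.7, -237.9, 149.7]
ee_rot: [-0.0, 0.723, 0.691, -0.0]
force: [0.3, 0.2, -0.0]
grip_width: 0.421
grip_force: 0.0
```

Request:
jog_arm(series="0 0 -0.003 0 0 0 -0.5;0 0 -0.008 0 0 0 -0.65;0 0 -0.012 0 0 0 -0.8;0 0 -0.014 0 0 0 -1;0 0 -0.014 0 0 0 -1;0 0 -0.014 0 0 0 -1")

```text
time_s: 14.48
eef_pos: [516.6, -238.0, 155.3]
ee_rot: [-0.0, 0.723, 0.691, -0.0]
force: [-0.5, 0.0, -3.2]
grip_width: 0.131
grip_force: 47.0
```

Request:
jog_arm(series="0 0 -0.03 0 0 0 -1;0 0 -0.09 0 0 0 -1;0 0 -0.17 0 0 0 -1;0 0 -0.26 0 0 0 -1;0 0 -0.33 0 0 0 -1;0 0 -0.37 0 0 0 -1;0.03 0 -0.38 0 0 0 -1;0.1 0 -0.38 0 0 0 -1;0.19 0.01 -0.38 0 0 -0.01 -1;0.28 0.03 -0.38 0 0 -0.02 -1;0.37 0.05 -0.38 0 0 -0.03 -1;0.46 0.07 -0.38 0 0 -0.04 -1;0.55 0.09 -0.38 0 0 -0.05 -1;0.64 0.12 -0.38 0 0 -0.06 -1;0.73 0.145 -0.38 0 0 -0.07 -1;0.82 0.165 -0.38 0 0 -0.08 -1;0.9 0.18 -0.38 0 0 -0.093 -1;0.95 0.185 -0.38 0 0 -0.093 -1;0.97 0.185 -0.38 0 0 -0.093 -1;0.97 0.185 -0.38 0 0 -0.093 -1")

```text
time_s: 16.98
eef_pos: [608.4, 146.0, 307.4]
ee_rot: [-0.0, 0.671, 0.741, -0.0]
force: [-0.2, -0.7, -3.7]
grip_width: 0.13
grip_force: 47.0
```

Run:
```python
from h import *
go((610.7,168,240,.1),(610.7,168,160,.1),(610.7,168,154,.1))
```

```text
t 16.975 pos [608.4 146.  307.4] psi 1.67 tilt -1.0 F [-0.2 -0.7 -3.7] w 11.0 gf 47.02755153179169
(610.7, 168, 240, 0.1) -> [0.054 0.011 0.169] turn -0.0
(610.7, 168, 160, 0.1) -> [0.054 0.011 0.369] turn -0.0
(610.7, 168, 154, 0.1) -> [0.054 0.011 0.384] turn -0.0
```

Request:
jog_arm(series="0.03 0.01 0.02 0 0 0 -1;0.05 0.011 0.08 0 0 0 -1;0.054 0.011 0.16 0 0 0 -1;0.054 0.011 0.24 0 0 0 -1;0.054 0.011 0.3 0 0 0 -1;0.054 0.011 0.34 0 0 0 -1;0.054 0.011 0.365 0 0 0 -1;0.054 0.011 0.375 0 0 0 -1;0.054 0.011 0.378 0 0 0 -1;0.054 0.011 0.378 0 0 0 -1")

```text
time_s: 18.23
eef_pos: [611.0, 168.1, 156.9]
ee_rot: [0.0, 0.671, 0.742, 0.0]
force: [0.2, 0.7, -2.8]
grip_width: 0.131
grip_force: 46.9
```

Request:
jog_arm(series="0 0 0.005 0 0 0 -1;0 0 0.008 0 0 0 -1;0 0 0.008 0 0 0 -1")

```text
time_s: 18.6
eef_pos: [611.2, 168.2, 154.3]
ee_rot: [0.001, 0.671, 0.742, 0.001]
force: [-1.5, 0.8, 5.0]
grip_width: 0.131
grip_force: 48.2
```

Contact on the rails. I'll release, rise and look.

Request:
jog_arm(series="0 0 -0.001 0 0 0 -0.6;0 0 -0.002 0 0 0 -0.15;0 0 -0.002 0 0 0 -0.15;0 0 -0.03 0 0 0 -0.15;0 0 -0.12 0 0 0 -0.15;0 0 -0.24 0 0 0 -0.15;0 0 -0.36 0 0 0 -0.15;0 0 -0.36 0 0 0 -0.15;-0.12 -0.02 -0.36 0 0 0.02 -0.15;-0.27 -0.03 -0.36 0 0 0.04 -0.15;-0.42 -0.05 -0.36 0 0 0.06 -0.15;-0.57 -0.08 -0.36 0 0 0.08 -0.15;-0.72 -0.13 -0.36 0 0 0.093 -0.15;-0.86 -0.17 -0.36 0 0 0.093 -0.15;-0.95 -0.2 -0.36 0 0 0.093 -0.15;-0.98 -0.21 -0.36 0 0 0.093 -0.15;-0.98 -0.21 -0.36 0 0 0.093 -0.15;-0.98 -0.21 -0.36 0 0 0.093 -0.15")

```text
time_s: 20.85
eef_pos: [566.7, -228.9, 297.1]
ee_rot: [-0.0, 0.723, 0.691, 0.0]
force: [0.5, 0.0, 0.2]
grip_width: 0.423
grip_force: 0.0
```

Run:
```python
from h import *
t=capture("top");s=capture("side")
go((564,-239,200,-.05),(564,-239,138,-.05))
b=cv2.resize(t["img"][200:350,150:290,::-1],None,fx=3.5,fy=3.5,interpolation=cv2.INTER_CUBIC);cv2.imwrite("pics/t6.png",b)
for n,x,y,h in(("board_medium",511.2,157.5,134),("board_largest",610.7,167.5,158)):
    print(n,((proj(t,[[x-s_*L/2*np.sin(.1),y+s_*L/2*np.cos(.1),h] for s_ in(1,-1) for L in ((160 if h==134 else 220),)])-[150,200]+.5)*3.5-.5).round(),[mark_of(n,c)[0]["point"] if mark_of(n,c) else None for c in (t,s)],proj(t,[x,y,22]),proj(s,[x,y,22]))
```

```text
t 20.95 pos [ 566.7 -229.   297.2] psi 1.526 tilt -1.0 F [-0.7  0.3 -1.2] w 36.2 gf 0.0
(564, -239, 200, -0.05) -> [-0.025 -0.006  0.243] turn 0.003
(564, -239, 138, -0.05) -> [-0.025 -0.006  0.398] turn 0.003
board_medium [[ -7. 335.]
 [343. 298.]] [[288.9, 212.5], [218.0, 289.8]] [[213.98417738 288.34340816]] [[288.37325161 218.62178248]]
board_largest [[-112.  120.]
 [ 380.   68.]] [[232.6, 210.1], [220.0, 335.0]] [[209.27416041 234.25646359]] [[332.78238291 216.9897904 ]]
```

View pics/t6.png

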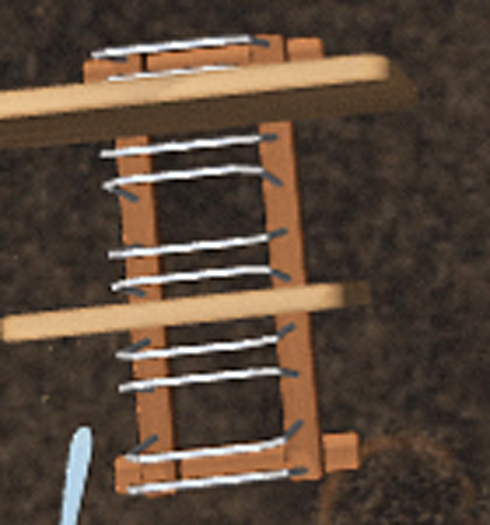

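Request:
jog_arm(series="-0.025 -0.006 0.1 0 0 0.003 -0.15;-0.025 -0.006 0.22 0 0 0.003 -0.15;-0.025 -0.006 0.31 0 0 0.003 -0.15;-0.025 -0.006 0.37 0 0 0.003 -0.15;-0.025 -0.006 0.398 0 0 0.003 -0.15;-0.025 -0.006 0.398 0 0 0.003 -0.15;-0.025 -0.006 0.398 0 0 0.003 -0.15;-0.025 -0.006 0.395 0 0 0.003 -0.5;-0.025 -0.006 0.39 0 0 0.003 -0.65;-0.025 -0.006 0.386 0 0 0.003 -0.8;-0.025 -0.006 0.384 0 0 0.003 -1;-0.025 -0.006 0.384 0 0 0.003 -1;-0.025 -0.006 0.384 0 0 0.003 -1")

```text
time_s: 22.98
eef_pos: [563.4, -240.2, 143.3]
ee_rot: [-0.0, 0.725, 0.689, -0.0]
force: [-0.2, 0.3, -1.9]
grip_width: 0.129
grip_force: 47.4
```

Request:
jog_arm(series="0 0 -0.03 0 0 0 -1;0 0 -0.09 0 0 0 -1;0 0 -0.17 0 0 0 -1;0 0 -0.26 0 0 0 -1;0 0 -0.34 0 0 0 -1;0 0 -0.38 0 0 0 -1;0.03 0 -0.39 0 0 0 -1;0.1 0 -0.39 0 0 0 -1;0.19 -0.01 -0.39 0 0 -0.01 -1;0.28 -0.015 -0.39 0 0 -0.02 -1;0.37 -0.02 -0.39 0 0 -0.03 -1;0.46 -0.025 -0.39 0 0 -0.04 -1;0.55 -0.03 -0.39 0 0 -0.05 -1;0.64 -0.035 -0.39 0 0 -0.06 -1;0.73 -0.04 -0.39 0 0 -0.07 -1;0.82 -0.045 -0.39 0 0 -0.08 -1;0.9 -0.05 -0.39 0 0 -0.095 -1;0.95 -0.055 -0.39 0 0 -0.095 -1;0.97 -0.055 -0.39 0 0 -0.095 -1;0.97 -0.055 -0.39 0 0 -0.095 -1")

```text
time_s: 25.48
eef_pos: [561.2, 148.2, 299.2]
ee_rot: [-0.0, 0.672, 0.741, -0.0]
force: [-0.4, 0.3, -1.9]
grip_width: 0.128
grip_force: 47.4
```

Run:
```python
from h import *
go((560.9,163.5,240,.1),(560.9,163.5,145,.1))
```

```text
t 25.475 pos [561.2 148.2 299.2] psi 1.669 tilt -1.0 F [-0.4  0.3 -1.9] w 10.9 gf 47.352914214134216
(560.9, 163.5, 240, 0.1) -> [0.038 0.003 0.148] turn -0.001
(560.9, 163.5, 145, 0.1) -> [0.038 0.003 0.385] turn -0.001
```

Request:
jog_arm(series="0.03 0.003 0.02 0 0 0 -1;0.038 0.003 0.08 0 0 0 -1;0.038 0.003 0.16 0 0 0 -1;0.038 0.003 0.24 0 0 0 -1;0.038 0.003 0.3 0 0 0 -1;0.038 0.003 0.34 0 0 0 -1;0.038 0.003 0.365 0 0 0 -1;0.038 0.003 0.38 0 0 0 -1;0.038 0.003 0.385 0 0 0 -1;0.038 0.003 0.388 0 0 0 -1;0.038 0.003 0.388 0 0 0 -1")

```text
time_s: 26.85
eef_pos: [561.0, 163.7, 144.6]
ee_rot: [0.0, 0.672, 0.741, 0.0]
force: [-0.2, -0.3, -2.1]
grip_width: 0.133
grip_force: 47.3
```

Request:
jog_arm(series="0 0 0.004 0 0 0 -1;0 0 0.007 0 0 0 -1;0 0 0.007 0 0 0 -1")

```text
time_s: 27.22
eef_pos: [561.1, 163.7, 142.2]
ee_rot: [0.0, 0.671, 0.741, 0.0]
force: [-1.3, -0.7, 4.8]
grip_width: 0.126
grip_force: 48.2
```

Request:
jog_arm(series="0 0 -0.001 0 0 0 -0.6;0 0 -0.002 0 0 0 -0.15;0 0 -0.002 0 0 0 -0.15;0 0 -0.03 0 0 0 -0.15;0 0 -0.12 0 0 0 -0.15;0 0 -0.24 0 0 0 -0.15;0 0 -0.36 0 0 0 -0.15;0 0 -0.36 0 0 0 -0.15;-0.12 0 -0.36 0 0 0.02 -0.15;-0.27 0.01 -0.36 0 0 0.04 -0.15;-0.42 0.015 -0.36 0 0 0.06 -0.15;-0.57 0.02 -0.36 0 0 0.08 -0.15;-0.72 0.025 -0.36 0 0 0.09 -0.15;-0.86 0.03 -0.36 0 0 0.09 -0.15;-0.95 0.033 -0.36 0 0 0.09 -0.15;-0.98 0.033 -0.36 0 0 0.09 -0.15;-0.98 0.033 -0.36 0 0 0.09 -0.15;-0.98 0.033 -0.36 0 0 0.09 -0.15")

```text
time_s: 29.48
eef_pos: [612.6, -223.7, 285.7]
ee_rot: [-0.0, 0.722, 0.692, 0.0]
force: [0.4, 0.9, -0.7]
grip_width: 0.427
grip_force: 0.0
```

Run:
```python
from h import *
t=capture("top");s=capture("side")
go((614,-234,200,-.04),(614,-234,114,-.04))
for c in(t,s):print([(np.round(x["point"]),round(x["confidence"],2)) for x in mark_of("board_small",c)])
a=s["img"][150:350,190:390,::-1];b=t["img"][190:390,140:340,::-1]
cv2.imwrite("pics/t7.png",cv2.resize(np.hstack([a,b]),None,fx=2,fy=2))
```

```text
t 29.575 pos [ 612.6 -223.8  285.8] psi 1.529 tilt -1.0 F [-0.2  0.2 -1.1] w 36.0 gf 0.0
(614, -234, 200, -0.04) -> [-0.025  0.004  0.215] turn -0.001
(614, -234, 114, -0.04) -> [-0.025  0.004  0.43 ] turn -0.001
[(array([228., 430.]), 0.81)]
[(array([318., 330.]), 0.68)]
```

View pics/t7.png

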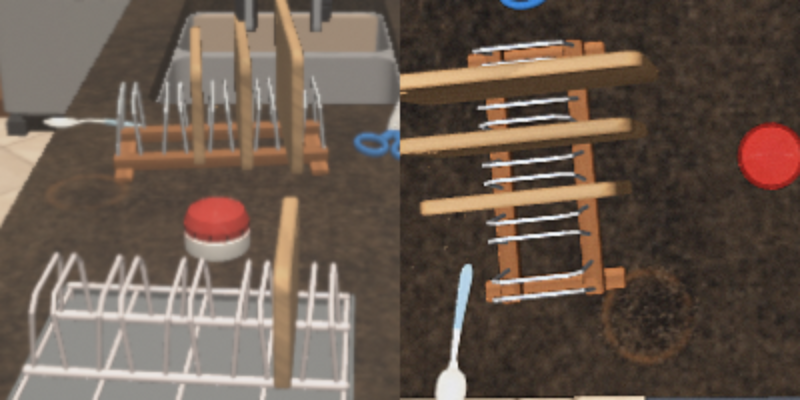

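Three boards stand in slots 2–4, and the small one is left in the back slot of the drainer.

Request:
jog_arm(series="-0.025 0.004 0.1 0 0 0 -0.15;-0.025 0.004 0.22 0 0 0 -0.15;-0.025 0.004 0.33 0 0 0 -0.15;-0.025 0.004 0.4 0 0 0 -0.15;-0.025 0.004 0.43 0 0 0 -0.15;-0.025 0.004 0.43 0 0 0 -0.15;-0.025 0.004 0.43 0 0 0 -0.15;-0.025 0.004 0.427 0 0 0 -0.5;-0.025 0.004 0.422 0 0 0 -0.65;-0.025 0.004 0.418 0 0 0 -0.8;-0.025 0.004 0.416 0 0 0 -1;-0.025 0.004 0.416 0 0 0 -1;-0.025 0.004 0.416 0 0 0 -1")

```text
time_s: 31.3
eef_pos: [613.6, -235.2, 119.0]
ee_rot: [-0.0, 0.722, 0.692, -0.0]
force: [0.2, 0.4, -0.4]
grip_width: 0.132
grip_force: 47.7
```

Request:
jog_arm(series="0 0 -0.03 0 0 0 -1;0 0 -0.09 0 0 0 -1;0 0 -0.17 0 0 0 -1;0 0 -0.26 0 0 0 -1;0 0 -0.34 0 0 0 -1;0 0 -0.4 0 0 0 -1;0.03 -0.01 -0.42 0 0 0 -1;0.1 -0.04 -0.42 0 0 0 -1;0.19 -0.08 -0.42 0 0 -0.01 -1;0.28 -0.12 -0.42 0 0 -0.02 -1;0.37 -0.16 -0.42 0 0 -0.03 -1;0.46 -0.2 -0.42 0 0 -0.04 -1;0.55 -0.24 -0.42 0 0 -0.05 -1;0.64 -0.28 -0.42 0 0 -0.06 -1;0.73 -0.32 -0.42 0 0 -0.07 -1;0.82 -0.36 -0.42 0 0 -0.08 -1;0.89 -0.39 -0.42 0 0 -0.089 -1;0.94 -0.415 -0.42 0 0 -0.089 -1;0.955 -0.419 -0.42 0 0 -0.089 -1;0.955 -0.419 -0.42 0 0 -0.089 -1")

```text
time_s: 33.8
eef_pos: [462.5, 153.6, 286.9]
ee_rot: [-0.0, 0.672, 0.741, -0.0]
force: [0.2, -0.8, -0.4]
grip_width: 0.131
grip_force: 47.7
```

Run:
```python
from h import *
go((461.4,153.5,240,.1),(461.4,153.5,121,.1))
```

```text
t 33.8 pos [462.5 153.6 286.9] psi 1.668 tilt -1.0 F [ 0.2 -0.8 -0.4] w 11.2 gf 47.73255944252014
(461.4, 153.5, 240, 0.1) -> [-0.    -0.003  0.117] turn -0.002
(461.4, 153.5, 121, 0.1) -> [-0.    -0.003  0.415] turn -0.002
```

Request:
jog_arm(series="0 -0.003 0.04 0 0 -0.002 -1;0 -0.003 0.12 0 0 -0.002 -1;0 -0.003 0.21 0 0 -0.002 -1;0 -0.003 0.29 0 0 -0.002 -1;0 -0.003 0.35 0 0 -0.002 -1;0 -0.003 0.39 0 0 -0.002 -1;0 -0.003 0.41 0 0 -0.002 -1;0 -0.003 0.415 0 0 -0.002 -1;0 -0.003 0.418 0 0 -0.002 -1;0 -0.003 0.418 0 0 -0.002 -1")

```text
time_s: 35.05
eef_pos: [461.7, 153.5, 120.3]
ee_rot: [0.0, 0.671, 0.742, 0.0]
force: [0.5, 0.5, -1.6]
grip_width: 0.127
grip_force: 47.7
```

Request:
jog_arm(series="0 0 0.004 0 0 0 -1;0 0 0.006 0 0 0 -1;0 0 0.006 0 0 0 -1")

```text
time_s: 35.42
eef_pos: [461.6, 153.6, 117.8]
ee_rot: [0.0, 0.671, 0.742, 0.0]
force: [-0.6, -0.2, 1.8]
grip_width: 0.129
grip_force: 48.3
```

Request:
jog_arm(series="0 0 0 0 0 0 -0.6;0 0 -0.001 0 0 0 -0.15;0 0 -0.001 0 0 0 -0.15;0 0 -0.03 0 0 0 -0.15;0 0 -0.12 0 0 0 -0.15;0 0 -0.24 0 0 0 -0.15;0 0 -0.36 0 0 0 -0.15;0 0 -0.42 0 0 0 -0.15;-0.12 0 -0.45 0 0 0.02 -0.15;-0.27 0 -0.45 0 0 0.04 -0.15;-0.42 0 -0.45 0 0 0.06 -0.15;-0.57 0 -0.45 0 0 0.08 -0.15;-0.72 0 -0.45 0 0 0.09 -0.15;-0.86 0 -0.45 0 0 0.09 -0.15;-0.95 0 -0.45 0 0 0.09 -0.15;-0.95 0 -0.45 0 0 0.09 -0.15;-0.95 0 -0.45 0 0 0.09 -0.15")

```text
time_s: 37.55
eef_pos: [499.3, -223.9, 298.0]
ee_rot: [0.0, 0.722, 0.692, 0.0]
force: [-1.0, 0.2, -0.4]
grip_width: 0.427
grip_force: 0.0
```

Run:
```python
from h import *
from itertools import product
st();t=capture("top");s=capture("side")
S=dict(board_small=(-75,100,130),board_medium=(-25,112,160),board_large=(25,124,190),board_largest=(75,136,220))
a=.1;o=np.array([536.06,161,0]);Rz=Ro.from_euler("z",a).as_matrix()
ims={k:c["img"][:,:,::-1].copy() for k,c in(("t",t),("s",s))}
im2={k:cv2.resize(v,None,fx=4,fy=4,interpolation=cv2.INTER_CUBIC) for k,v in ims.items()}
for n,(x,h,l) in S.items():
    P=[o+Rz@np.array([x+dx,y,22+h]) for dx,y in((-6,-l/2),(6,-l/2),(6,l/2),(-6,l/2))]
    for k,c in(("t",t),("s",s)):
        q=(proj(c,P)+.5)*4-.5;cv2.polylines(im2[k],[q.round().astype(int)],True,(0,0,255),1)
        m=mark_of(n,c);e=proj(c,[o+Rz@np.array([x,0,22])])[0]
        print(n,k,[(np.round(u["point"][::-1],1),round(u["confidence"],2)) for u in m[:2]],"exp",e.round(1))
A=im2["s"][130*4:265*4,215*4:360*4];B=im2["t"][195*4:345*4,130*4:265*4]
H=600;A=cv2.resize(A,(400,372));B=cv2.resize(B,(400,444));out=np.zeros((444,800,3),np.uint8);out[:372,:400]=A;out[:,400:]=B
cv2.imwrite("pics/f.png",out)
```

```text
t 37.55 pos [ 499.3 -223.9  298. ] psi 1.53 tilt -1.0 F [-1.   0.2 -0.4] w 36.3 gf 0.0
board_small t [(array([219.2, 312.9]), 0.59)] exp [215.8 315.8]
board_small s [] exp [266.1 219.3]
board_medium t [(array([213.4, 288.6]), 0.82)] exp [213.4 288.4]
board_medium s [(array([291.5, 220.8]), 0.89)] exp [288.4 218.4]
board_large t [(array([209.2, 262.5]), 0.92), (array([239.2, 144.9]), 0.73)] exp [211.1 261.2]
board_large s [] exp [310.7 217.6]
board_largest t [(array([211.1, 262.5]), 0.63), (array([208.5, 231.4]), 0.58)] exp [208.7 234.3]
board_largest s [(array([335.6, 219.6]), 0.65), (array([424.5, 274.9]), 0.38)] exp [332.8 216.8]
```

View pics/f.png

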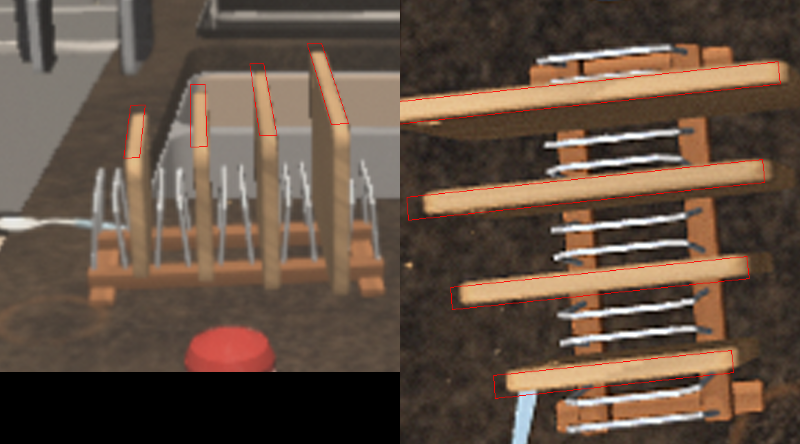

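The final overlay in both views shows all four boards upright in the stand, smallest at the front to largest at the back. Each is within a few mm of its slot centre, and the arm is clear. Handing in.

```bash
python3 -c "
from rig import finish_job
print(finish_job())"
```

```text
the job is handed in; nothing more can be done
None
```

All four boards stand upright in the board stand, smallest in front to largest at the back, each within a few mm of its slot centre in the final pictures, and the job is handed in (no verdict came back); the first grasp briefly showed 44.5 N at the wrist, which I took to be the pads pressing the board onto the rails.

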